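Gauge the right spacer in the sizing nest

TASK

Draw back the red gate of the green sizing nest, slide into its throat the one aluminium spacer that just fits it (neither too wide nor loose), fully home against the back wall, and slide the gate shut again behind it. Keep that spacer upright and on the bench all the way, do not lift it, and leave the other three spacers, carton, jar and hand tools where they are.

Things in the scene. Friction and masses are not known exactly. Their poses are not given: they have to be found in the camera images.
- nest: green sizing nest fixed to the bench: walls 16 mm high round a straight throat 47 mm wide, open in front, no floor (the bench runs through). Origin on the bench, midway between the side walls, 22 mm in front of the back wall; x points into the throat, y to its left. Flat back wall at x = +22 mm, side walls at y = +-23.5 mm from x = -24 mm to the back; the gate's low support reaches y = +115 mm
- mouth (a point): centre of the nest's flared mouth, on the bench, at nest x = -77 mm, y = 0: guides 16 mm high narrow from y = +-43 mm here to +-23 mm at x = -42 mm; the gate follows, then the throat
- gate (a joint): red gate bar across the throat behind the seated spacer: 0 = fully shut, grows (m) as it slides along the nest's +y, to 0.065 = fully drawn; the throat is clear from 0.052. The bar lies at nest x = -35 to -25 mm, from y = -30 to +50 mm when shut, its top 15 mm above the bench. It stays where it is left and slides with about 2 N
- gate_knob (a point): point on the axis of the gate's upright red knob, 40 mm above the bench; the knob is a post of 14 mm diameter from the bar up to 58 mm above the bench, at nest x = -30 mm, y = +43 mm + gate
- spacer_36: turned aluminium spacer, a plain solid upright cylinder of 36 mm diameter and 45 mm height with a small dark centre mark on top; origin at the centre of its underside, z up
- spacer_44: turned aluminium spacer, a plain solid upright cylinder of 44 mm diameter and 45 mm height with a small dark centre mark on top; origin at the centre of its underside, z up
- spacer_52: turned aluminium spacer, a plain solid upright cylinder of 52 mm diameter and 45 mm height with a small dark centre mark on top; origin at the centre of its underside, z up
- spacer_60: turned aluminium spacer, a plain solid upright cylinder of 60 mm diameter and 45 mm height with a small dark centre mark on top; origin at the centre of its underside, z up
- carton: bystander: cardboard carton 100 x 130 x 70 mm, origin at the centre of its underside
- jar: bystander: jar 60 mm in diameter, 80 mm high, yellow cap, origin at the centre of its underside
- wrench: bystander: steel wrench about 180 mm long lying flat behind the nest
- screwdriver: bystander: screwdriver lying on the left
There are look-alikes about, which are no part of the job. Several things look just like the nest: the one meant starts farthest from the robot's base.

How it is judged (in metres and radians):
On the way, in this order (a step that is already met when the one before it is completed fails the run):
1. the gate is drawn back clear of the throat (value of joint gate above 0.05 m), for 0.1 s.
2. the 44 mm spacer stands fully home in the throat (x of spacer_44 in the frame of nest between -0.004 and 0.004 m and y of spacer_44 in the frame of nest between -0.004 and 0.004 m and angle between spacer_44's own z axis and vertical below 0.1 rad), for 0.2 s.
At the end, for the whole second after the job is handed in: the 44 mm spacer stands upright (within 0.1 rad) on the bench within 4 mm of its home place in the throat, at rest, and the gate is shut to within 8 mm (all of step 2 and value of joint gate below 0.008 m and linear speed of spacer_44 below 0.01 m/s and height (world z) of spacer_44 below 0.004 m); the robot touches nothing.
It fails at once if the 44 mm spacer is lifted more than 15 mm off the bench or tipped by more than 0.4 rad (height (world z) of spacer_44 above 0.015 m or angle between spacer_44's own z axis and vertical above 0.4 rad).
It fails at once if another spacer is moved by more than 30 mm or tipped (distance of any of spacer_36, spacer_52, spacer_60 from where it was at the start of the episode above 0.03 m or angle between any of spacer_36, spacer_52, spacer_60's own z axis and vertical above 0.4 rad).
It fails at once if the carton, the jar or a hand tool is moved by more than 50 mm (distance of any of carton, jar, wrench, screwdriver from where it was at the start of the episode above 0.05 m).
It also fails if it takes over 72 s, if anything falls off the work surface, if the arm or the gripper's body presses on something with over 40 N, if the wrist force passes 120 N, or if a joint passes its speed limit or range.

ROBOT

A 6-joint arm with a two-finger parallel gripper is mounted at the origin on the work surface. World frame = base frame: x ahead of the robot, y to its left, z up, the work surface at z = 0. Lengths are in m, angles in degrees, forces in N, time in s.
With the tool pointing down it reaches from about 0.4 to 0.825 m from the base axis. Payload 7 kg.
Tool frame: the origin (TCP) lies midway between the tips of the shut fingers; the grasp point (between the pads) lies 19 mm behind it; z points along the fingers, y is the line along which they close (so a half turn about z gives the same grasp; the last joint's range is limited). The gripper opens to 88 mm and grips with 3 to 60 N. Pads are 19 mm wide; open, the fingers measure 130 mm over their backs; the gripper's body (78 mm by 193 mm) begins 47 mm behind the grasp point.
Start: joints at [-53.394, 20.546, 0.682, 0, -70.136, -16.507], TCP at [0.232, -0.634, 0.205] pointing down, gripper open.
Joint ranges: [-176.03, 176.03], [-82.01, 121.73], [-58.28, 71.71], [-173.87, 95.51], [-174.79, -0.11], [-173.66, 173.66]. Speed limits (degrees/s): [136.94, 136.94, 172.46, 180, 180, 180].

INTERFACE

Orientations are given as [roll, pitch, yaw] about the fixed x, y, z axes, in that order (R = Rz(yaw) Ry(pitch) Rx(roll)).
In Python, from plant import get_state, optics, order gives the robot as it stands. The module is installed in compiled form; this text tells all that it offers.
- The arm moves only by the tool send_rows, never from a script. Its argument "moves" is a list of rows, each an object with "slide": the shift along the tool's x, y, z as a fraction of full scale, a list of three; "turn": the turn about the tool's z as a fraction of full scale; "gripper": the opening, from 0 (shut) to 1 (fully open). A call has exactly 5 rows; each row is the pose to reach, as a shift and turn from the pose commanded when the call began, along the tool's axes at that moment; what a row does not reach only later rows make up. Full scale, the value 1, is 150 mm for a shift and 90 degrees for a turn. A row lasts 1/12 s, in which the tool goes at most 41.7 mm and 7.16 degrees, less where a joint would pass 70% of its speed; a pose out of reach is approached as far as the arm can. A call with a number of a shift or a turn outside -1 to 1 is refused whole. A call with a gripper value outside its range is refused whole. The fingers move at their own pace and stop on an object; "newtons" is the grip in N (left out, the last holds). Time passes only in rows, so rows that repeat a pose let the fingers close, or fill a call up. It gives the time, the measured TCP pose, the force, the opening and the grip force at its end, in the units of the state.
- get_state(): the state, without advancing time (a new reading comes with each control period).
- optics.capture(name): name is "scene" or "side" or "wrist"; returns a dict with "img" (420x560x3 uint8, red, green, blue), "intrinsics" (3x3 intrinsics, pixels), "origin" and "attitude" of the camera in the world. Camera axes: x right, y down, z forward; pixel columns grow to the right and rows downward; lengths in m; the calibration is good to about 2 mm. The wrist camera is an equidistant fisheye: a pixel r from the principal point sees the ray r / f radians off the axis. A picture is of the moment at which its call begins. There is no depth.
- order.close_job(): hands the job in; it is judged then, once.
Trained networks look in the newest picture that a camera, given by its name, has taken for a name from the list of things; names that differ only in an ending like _2 or _b are one class to them, and where a whole thing is asked for, a point or a joint stands for the part that bears it (a point fixed in the world has none). Each returns a list of dicts, best first, with "p" (0 to 1); they miss things now and then, are a little off and sometimes report something else, mostly with a low value. They report only what shows in the picture. A call takes as long as a camera call. They do not tell look-alikes from the thing itself.
- optics.look_for(camera, name): "location" ([x, y, z] in m, in world coordinates, good to about 4 mm: the middle of the surface that is visible of it).
The state is a dict: "time_s": time; "joints": joint angles; "qd": joint speeds; "joint_torque": joint torques, N m; "tcp_pos": TCP position; "eef_rot": TCP orientation; "contact_force": force on the tool from outside, world axes, zero at the start; "moment": the same for the moment, N m; "gripper_width": finger opening in m; "gripper_force": force on a finger pad.
Only numpy, scipy, OpenCV 4.12 (cv2) and the standard library are available. Lean on these libraries where they do the work, as an engineer would, in place of code of your own. Each camera call takes 0.05 s, during which the arm holds its last target. There are 200 camera calls.

## Working session

There is one attempt and no reset: what is moved stays moved. The work goes in short steps, Python scripts to look and compute and a tool call to move; the robot and the scene stay as the last step left them, time stands still between calls to the robot, and variables do not carry over. Pictures are saved under pics/ and viewed, at most 10 in all, crops included, and the job is handed in when it is done.

Besides the shell and the picture viewer there is one more tool, called in YAML: its name, and indented under it one key for each argument. send_rows: Moves the arm, as the interface text tells. Shift numbers are shares of 150 mm and turn numbers shares of 90 degrees, none past 1 either way. Its arguments: {"type":"object","properties":{"moves":{"type":"array"},"newtons":{"type":"number"}},"required":["moves"]}

```bash
mkdir -p pics
python3 - <<'E'
from plant import get_state, optics
import cv2,numpy as np
for c in ["scene","side"]:
    d=optics.capture(c); cv2.imwrite(f"pics/{c}0.png",d["img"][:,:,::-1])
    np.savez(f"{c}0.npz",**d); print(c,d["intrinsics"],d["origin"],d["attitude"])
    for n in ["nest","gate","gate_knob","mouth","spacer_36","spacer_44","spacer_52","spacer_60","carton","jar","wrench","screwdriver"]:
        try: print(n,[(np.round(r["location"],3).tolist(),round(r["p"],2)) for r in optics.look_for(c,n)])
        except Exception as e: print(n,e)
print(get_state())
E
```

```text
scene [[527.34879438   0.         283.85374373]
 [  0.         527.34879438 221.00595534]
 [  0.           0.           1.        ]] [1.48829338 0.10344437 1.23409647] [-140.83122195    0.71799235   92.47389279]
nest [([0.664, -0.002, 0.012], 0.96), ([0.336, 0.279, 0.013], 0.9), ([0.284, -0.321, 0.019], 0.69)]
gate [([0.637, 0.001, 0.011], 0.74), ([0.298, 0.286, 0.01], 0.63), ([0.259, -0.329, 0.014], 0.57)]
gate_knob [([0.263, -0.329, 0.012], 0.61), ([0.302, 0.293, 0.016], 0.54), ([0.637, -0.003, 0.013], 0.46)]
mouth [([0.662, -0.005, 0.011], 0.95), ([0.334, 0.279, 0.016], 0.59), ([0.285, -0.327, 0.018], 0.58), ([0.515, 0.278, 0.037], 0.52)]
spacer_36 [([0.447, 0.136, 0.046], 0.97), ([0.525, -0.278, 0.045], 0.64), ([0.516, 0.277, 0.038], 0.61), ([0.458, -0.14, 0.043], 0.56)]
spacer_44 [([0.447, 0.136, 0.046], 0.97), ([0.525, -0.278, 0.045], 0.64), ([0.516, 0.277, 0.038], 0.61), ([0.458, -0.14, 0.043], 0.56)]
spacer_52 [([0.447, 0.136, 0.046], 0.97), ([0.525, -0.278, 0.045], 0.64), ([0.516, 0.277, 0.038], 0.61), ([0.458, -0.14, 0.043], 0.56)]
spacer_60 [([0.447, 0.136, 0.046], 0.97), 
[... 1582 characters left out ...]
], 0.63)]
{'time_s': 1.3, 'joints': array([-5.33939961e+01,  2.05444314e+01,  6.82352850e-01,  8.74232938e-04,
       -7.01351821e+01, -1.65055021e+01]), 'qd': array([ 0.05582775,  0.04769672, -0.07573982, -0.12497184, -0.05617852,
        0.03629154]), 'joint_torque': array([ 8.34346374e-04, -5.82401848e+01,  2.93305796e+01,  7.00280473e+00,
        1.23115402e-02, -3.96164774e-05]), 'tcp_pos': array([ 0.23193652, -0.63388935,  0.20548878]), 'eef_rot': array([-1.79997140e+02, -1.00818117e-05, -1.59899201e+02]), 'contact_force': array([-0.21520241, -0.193929  , -0.86004227]), 'moment': array([-0.06427747, -0.0085878 ,  0.01814561]), 'gripper_force': 0.0, 'gripper_width': 0.08805722944397898}
```

View images.

View pics/scene0.png

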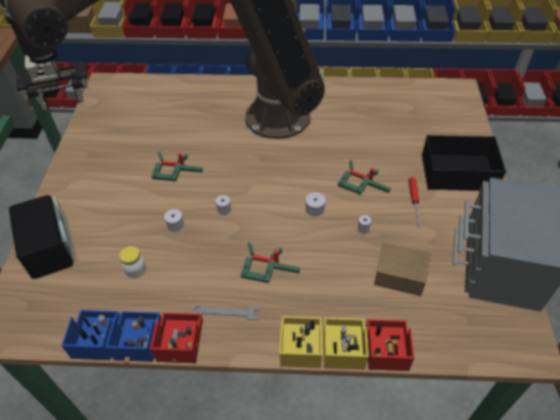

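```bash
cat > h.py <<'E'
import numpy as np,cv2
from scipy.spatial.transform import Rotation as R
def load(c): return dict(np.load(c+".npz",allow_pickle=True))
def px2w(d,uv,z):
    uv=np.atleast_2d(np.array(uv,float)); K=d["intrinsics"]
    r=np.c_[(uv[:,0]-K[0,2])/K[0,0],(uv[:,1]-K[1,2])/K[1,1],np.ones(len(uv))]@R.from_euler("xyz",d["attitude"],degrees=True).as_matrix().T
    o=np.array(d["origin"]); return o+r*((z-o[2])/r[:,2])[:,None]
def w2px(d,p):
    p=np.atleast_2d(p)-d["origin"]; c=p@R.from_euler("xyz",d["attitude"],degrees=True).as_matrix(); K=d["intrinsics"]
    return np.c_[K[0,0]*c[:,0]/c[:,2]+K[0,2],K[1,1]*c[:,1]/c[:,2]+K[1,2]]
def rect(d,cx,cy,z,half,n=600):
    """orthorectified patch: column = -y, row = -x (x up), at plane z"""
    X=cx+half-(np.arange(n)+.5)*2*half/n; Y=cy+half-(np.arange(n)+.5)*2*half/n
    P=np.stack([np.repeat(X[:,None],n,1),np.repeat(Y[None],n,0),np.full((n,n),z)],-1).reshape(-1,3)
    m=w2px(d,P).astype(np.float32).reshape(n,n,2)
    return cv2.remap(d["img"],m[...,0],m[...,1],cv2.INTER_CUBIC)[:,:,::-1]
E
python3 - <<'E'
from h import *
d=load("scene0"); s=load("side0")
b=[(.447,.136),(.525,-.278),(.516,.277),(.458,-.14)]
ims=[rect(d,x,y,.045,.06,260) for x,y in b]+[rect(d,.665,0,.016,.1,260)]
ims2=[rect(s,x,y,.045,.06,260) for x,y in b]+[rect(s,.665,0,.016,.1,260)]
im=np.vstack([np.hstack(ims),np.hstack(ims2)])
cv2.imwrite("pics/rect0.png",cv2.resize(im,(800,320),interpolation=cv2.INTER_AREA))
cv2.imwrite("pics/nest0.png",np.hstack([rect(d,.665,.02,.016,.1,400),rect(s,.665,.02,.016,.1,400)]))
E
```

```text
(no output)
```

View pics/rect0.png

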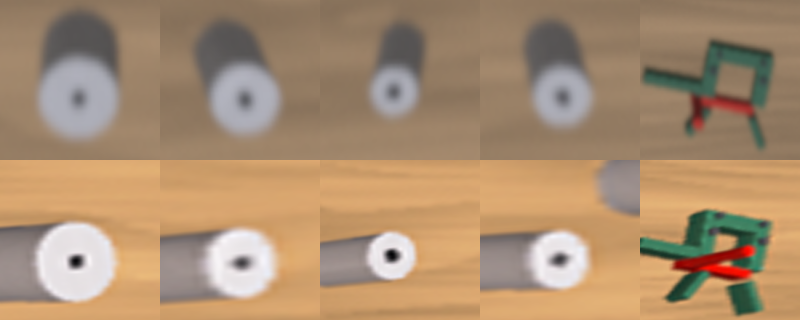

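View pics/nest0.png

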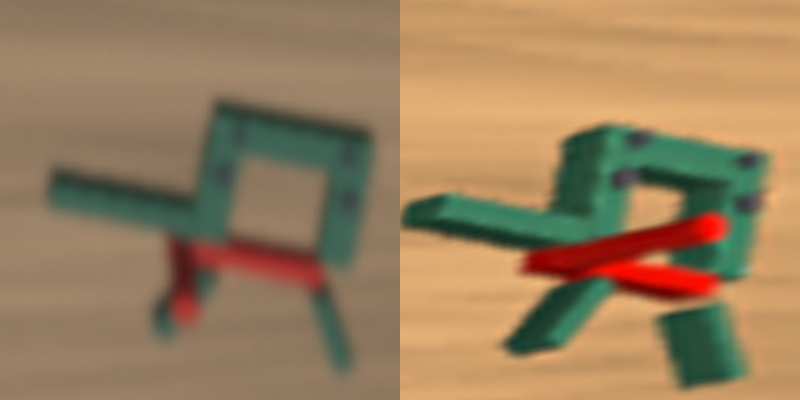

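Scene: target nest at ~(268,262) px, spacers at (174,219), (223,204), (316,203), (364,223). In the rectified crops, tops measure ≈60, 52, 36 and 44 mm in order, so the 44 mm spacer is the fourth, at about (0.458,-0.140). Nest yaw is about -10°, with the gate shut.

```bash
cat >> h.py <<'E'
def go(tx,ty,tz,yaw,cur=None):
    from plant import get_state
    s=get_state(); p=np.array(s["tcp_pos"]); y0=s["eef_rot"][2]
    d=R.from_euler("xyz",s["eef_rot"],degrees=True).inv().apply(np.array([tx,ty,tz])-p)
    t=-((yaw-y0+180)%360-180)
    print("t",s["time_s"],"tcp",p.round(4),"yaw",round(y0,2),"slide",(d/.15).round(3),"turn",round(t/90,3))
def mpx(d,uv,z,tool=None):
    "fisheye pixel -> world at plane z"
    uv=np.atleast_2d(np.array(uv,float)); K=d["intrinsics"]
    a=(uv-K[:2,2])/[K[0,0],K[1,1]]; r=np.linalg.norm(a,axis=1,keepdims=True)
    v=np.c_[a/np.maximum(r,1e-9)*np.sin(r),np.cos(r)]@R.from_euler("xyz",d["attitude"],degrees=True).as_matrix().T
    o=np.array(d["origin"]); return o+v*((z-o[2])/v[:,2])[:,None]
def mw2px(d,p):
    c=(np.atleast_2d(p)-d["origin"])@R.from_euler("xyz",d["attitude"],degrees=True).as_matrix(); K=d["intrinsics"]
    n=np.linalg.norm(c[:,:2],axis=1,keepdims=True); th=np.arctan2(n,c[:,2:])
    return c[:,:2]/np.maximum(n,1e-9)*th*[K[0,0],K[1,1]]+K[:2,2]
def mrect(d,cx,cy,z,half,n=400):
    X=cx+half-(np.arange(n)+.5)*2*half/n; Y=cy+half-(np.arange(n)+.5)*2*half/n
    P=np.stack([np.repeat(X[:,None],n,1),np.repeat(Y[None],n,0),np.full((n,n),z)],-1).reshape(-1,3)
    m=mw2px(d,P).astype(np.float32).reshape(n,n,2)
    return cv2.remap(d["img"],m[...,0],m[...,1],cv2.INTER_CUBIC)[:,:,::-1]
E
python3 - <<'E'
from h import *
from plant import optics
d=optics.capture("wrist"); print(d["intrinsics"],d["origin"],d["attitude"])
go(.56,-.06,.22,170)
E
```

```text
[[325.1922621    0.         276.5885817 ]
 [  0.         325.1922621  213.80830035]
 [  0.           0.           1.        ]] [ 0.16746453 -0.65685381  0.38504166] [1.65300698e+02 1.66071915e-03 1.10138889e+02]
t 1.35 tcp [ 0.232  -0.6339  0.2055] yaw -159.9 slide [-3.369  2.841 -0.097] turn 0.334
```

send_rows:
  moves:
    - {"slide": [-0.17, 0.14, -0.02], "turn": 0, "gripper": 1}
    - {"slide": [-0.34, 0.28, -0.04], "turn": 0, "gripper": 1}
    - {"slide": [-0.51, 0.43, -0.06], "turn": 0, "gripper": 1}
    - {"slide": [-0.68, 0.57, -0.08], "turn": 0, "gripper": 1}
    - {"slide": [-0.85, 0.71, -0.1], "turn": 0, "gripper": 1}

```text
time_s: 1.77
tcp_pos: [0.3155, -0.4887, 0.2206]
eef_rot: [-180.0, 0.0, -159.9]
contact_force: [1.4, 0.2, 0.3]
gripper_width: 0.0876
gripper_force: 0.0
```

send_rows:
  moves:
    - {"slide": [-0.17, 0.14, 0], "turn": 0, "gripper": 1}
    - {"slide": [-0.34, 0.28, 0], "turn": 0, "gripper": 1}
    - {"slide": [-0.51, 0.43, 0], "turn": 0, "gripper": 1}
    - {"slide": [-0.68, 0.57, 0], "turn": 0, "gripper": 1}
    - {"slide": [-0.85, 0.71, 0], "turn": 0, "gripper": 1}

```text
time_s: 2.18
tcp_pos: [0.3987, -0.3447, 0.2208]
eef_rot: [-180.0, 0.0, -159.9]
contact_force: [1.1, -0.5, 0.5]
gripper_width: 0.0876
gripper_force: 0.0
```

send_rows:
  moves:
    - {"slide": [-0.17, 0.14, 0], "turn": 0, "gripper": 1}
    - {"slide": [-0.34, 0.28, 0], "turn": 0, "gripper": 1}
    - {"slide": [-0.51, 0.43, 0], "turn": 0, "gripper": 1}
    - {"slide": [-0.68, 0.57, 0], "turn": 0, "gripper": 1}
    - {"slide": [-0.85, 0.71, 0], "turn": 0, "gripper": 1}

```text
time_s: 2.6
tcp_pos: [0.4819, -0.2008, 0.2209]
eef_rot: [-180.0, 0.0, -159.9]
contact_force: [1.0, -1.2, 0.8]
gripper_width: 0.0874
gripper_force: 0.0
```

send_rows:
  moves:
    - {"slide": [-0.17, 0.14, 0], "turn": 0.065, "gripper": 1}
    - {"slide": [-0.34, 0.28, 0], "turn": 0.13, "gripper": 1}
    - {"slide": [-0.51, 0.43, 0], "turn": 0.2, "gripper": 1}
    - {"slide": [-0.68, 0.57, 0], "turn": 0.265, "gripper": 1}
    - {"slide": [-0.82, 0.71, 0], "turn": 0.334, "gripper": 1}

```text
time_s: 3.02
tcp_pos: [0.5613, -0.0583, 0.2206]
eef_rot: [180.0, 0.0, 169.8]
contact_force: [0.4, -0.6, 0.6]
gripper_width: 0.0877
gripper_force: 0.0
```

Run:
```python
from h import *
from plant import optics,get_state
for _ in range(4): get_state()
d=optics.capture("wrist");d=optics.capture("wrist"); np.savez("wrist1.npz",**d); print(d["origin"],d["attitude"])
for n in ["nest","gate_knob","spacer_44"]: print(n,[(np.round(r["location"],4).tolist(),round(r["p"],2)) for r in optics.look_for("wrist",n)])
go(.56,-.06,.22,170)
a=d["img"][:,:,::-1]
cv2.imwrite("pics/w1.png",np.hstack([cv2.resize(a,(400,300)),mrect(d,.65,.02,.016,.1)[:300]]))
```

```text
[ 0.49560772 -0.04220441  0.39980561] [ 1.65241474e+02 -8.47954566e-02  7.92530899e+01]
nest [([0.2828, -0.3211, 0.0145], 0.87), ([0.3529, 0.275, 0.0161], 0.84)]
gate_knob [([0.2591, -0.3059, 0.0181], 0.92), ([0.4465, -0.141, 0.0475], 0.67), ([0.6288, 0.0063, 0.0171], 0.64), ([0.3556, 0.4326, 0.0195], 0.22)]
spacer_44 [([0.5055, 0.2724, 0.0459], 0.79), ([0.4444, -0.1409, 0.047], 0.78), ([0.5069, -0.2707, 0.0517], 0.76), ([0.4347, 0.128, 0.043], 0.58)]
t 3.2667 tcp [ 0.5601 -0.0601  0.2204] yaw 170.15 slide [0.    0.    0.003] turn 0.002
```

View pics/w1.png

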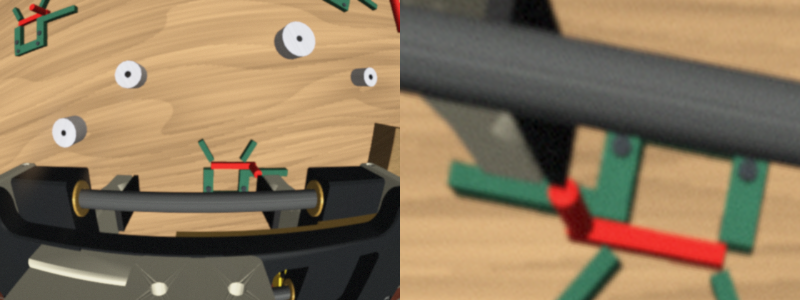

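The wrist view shows the nest partly hidden behind the fingers (gate ≈(235,165) in the left half). I'll shift forward for a clear look.

send_rows:
  moves:
    - {"slide": [-0.15, 0.08, 0], "turn": 0, "gripper": 1}
    - {"slide": [-0.3, 0.16, 0], "turn": 0, "gripper": 1}
    - {"slide": [-0.45, 0.24, 0], "turn": 0, "gripper": 1}
    - {"slide": [-0.6, 0.32, 0], "turn": 0, "gripper": 1}
    - {"slide": [-0.75, 0.4, 0], "turn": 0, "gripper": 1}

```text
time_s: 3.68
tcp_pos: [0.6821, -0.0216, 0.2208]
eef_rot: [180.0, 0.0, 170.0]
contact_force: [0.6, -0.6, -0.1]
gripper_width: 0.0881
gripper_force: 0.0
```

Run:
```python
from h import *
from plant import optics,get_state
d=optics.capture("wrist");d=optics.capture("wrist");d=optics.capture("wrist"); np.savez("wrist2.npz",**d); print(d["origin"],d["attitude"])
for n in ["nest","gate_knob","spacer_44"]: print(n,[(np.round(r["location"],4).tolist(),round(r["p"],2)) for r in optics.look_for("wrist",n)])
go(.66,0,.22,170)
cv2.imwrite("pics/w2.png",mrect(d,.65,.02,.016,.1,600))
```

```text
[ 0.61604524 -0.00891009  0.39871662] [1.65355917e+02 5.79933544e-03 8.00928400e+01]
nest [([0.3243, -0.3658, 0.0131], 0.67), ([0.6583, 0.0024, 0.0167], 0.61)]
gate_knob [([0.6295, 0.004, 0.0156], 0.86)]
spacer_44 [([0.4492, -0.1379, 0.0453], 0.89), ([0.5098, 0.2735, 0.0444], 0.59)]
t 3.9833 tcp [ 0.6807 -0.0216  0.2207] yaw 170.0 slide [0.161 0.118 0.004] turn 0.0
```

View pics/w2.png

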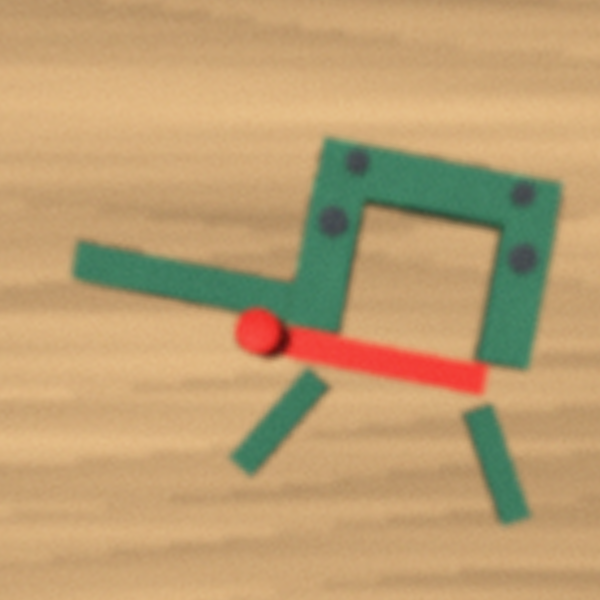

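The rectified wrist view gives a clear nest: throat corners at (364,203) and (500,228), gate bar ending near (487,378), knob top at (260,330). That puts yaw at ≈-10.6° and the origin at ≈(0.657,-0.020). Next I'll refine this by fitting the edges.

Run:
```python
from h import *
from scipy.ndimage import map_coordinates
d=load("wrist2"); im=mrect(d,.65,.02,.016,.1,600).astype(float)
g=im[:,:,1]-im[:,:,2]   # G-R : green positive, wood negative, red very negative
def prof(nx,ny,o,yaw):
    c,s=np.cos(yaw),np.sin(yaw); x=o[0]+c*nx-s*ny; y=o[1]+s*nx+c*ny
    return map_coordinates(g,[(.75-x)*3000-.5,(.12-y)*3000-.5],order=1)
o=np.array([.6566,-.02]);yaw=np.radians(-10.6)
t=np.arange(-.006,.006,.0002)
for it in range(4):
    res=[]
    def edge(f,along):
        out=[]
        for a in along:
            p=f(a); k=np.abs(np.gradient(np.convolve(p,np.ones(5)/5,'same')))[4:-4]; k=k*(k>k.max()*.4); out.append((k*t[4:-4]).sum()/k.sum())
        return np.array(out)
    al=np.linspace(-.016,.014,15)
    L=edge(lambda a:prof(a+0*t,.0235+t,o,yaw),al); Rr=edge(lambda a:prof(a+0*t,-.0235+t,o,yaw),al)
    ab=np.linspace(-.017,.017,15); B=edge(lambda a:prof(.022+t,a+0*t,o,yaw),ab)
    sl=(np.polyfit(al,L,1)[0],np.polyfit(al,Rr,1)[0],-np.polyfit(ab,B,1)[0])
    print("L %.2f R %.2f B %.2f mm"%(L.mean()*1e3,Rr.mean()*1e3,B.mean()*1e3),"slopes deg",np.degrees(sl).round(2))
    yaw+=np.mean(sl)*.9; dy=(L.mean()+Rr.mean())/2; dx=B.mean()
    o=o+[np.cos(yaw)*dx-np.sin(yaw)*dy,np.sin(yaw)*dx+np.cos(yaw)*dy]
    print(o.round(4),np.degrees(yaw).round(2))
c,s=np.cos(yaw),np.sin(yaw)
k=o+[c*-.03-s*.043,s*-.03+c*.043]; print("knob",k)
im=mrect(d,k[0],k[1],.058,.03,300).astype(float); m=(im[:,:,2]-im[:,:,1])>110
im2=(m*255).astype(np.uint8); q,w=np.nonzero(m); print("knob-top guess")
cv2.imwrite("pics/k.png",im)
d=mpx; from plant import optics
D=load("wrist2"); im=mrect(D,.4492,-.1379,.045,.04,400).astype(float); v=im.min(2); q,w=np.nonzero(v>170)
print("spacer",.4492+.04-(q.mean()+.5)*.0002,-.1379+.04-(w.mean()+.5)*.0002,"diam",2*np.sqrt(len(q)/np.pi)*.2)
go(k[0],k[1],.06,180+np.degrees(yaw))
```

```text
L 0.06 R -0.32 B 0.39 mm slopes deg [ 1.29 -1.66 -0.51]
[ 0.657  -0.0202] -10.87
L 0.20 R -0.20 B 0.01 mm slopes deg [ 1.48 -1.52 -0.25]
[ 0.657  -0.0202] -10.96
L 0.20 R -0.21 B -0.00 mm slopes deg [ 1.61 -1.41 -0.19]
[ 0.657  -0.0202] -10.95
L 0.20 R -0.20 B -0.00 mm slopes deg [ 1.61 -1.43 -0.19]
[ 0.657  -0.0202] -10.96
knob [0.63568067 0.02770818]
knob-top guess
spacer 0.44375775125300576 -0.14240436306747398 diam 41.92775184319981
t 3.9833 tcp [ 0.6807 -0.0216  0.2207] yaw 170.0 slide [0.352 0.271 1.071] turn 0.011[ WARN:0@0.394] global loadsave.cpp:1063 imwrite_ Unsupported depth image for selected encoder is fallbacked to CV_8U.
```

send_rows:
  moves:
    - {"slide": [0.18, 0.14, 0.15], "turn": 0.011, "gripper": 1}
    - {"slide": [0.352, 0.271, 0.3], "turn": 0.011, "gripper": 1}
    - {"slide": [0.352, 0.271, 0.5], "turn": 0.011, "gripper": 1}
    - {"slide": [0.352, 0.271, 0.7], "turn": 0.011, "gripper": 1}
    - {"slide": [0.352, 0.271, 0.9], "turn": 0.011, "gripper": 1}

```text
time_s: 4.4
tcp_pos: [0.6358, 0.0287, 0.0861]
eef_rot: [179.9, 0.1, 169.1]
contact_force: [0.4, 0.7, 0.5]
gripper_width: 0.0878
gripper_force: 0.0
```

send_rows:
  moves:
    - {"slide": [0, 0, 0.13], "turn": 0, "gripper": 1}
    - {"slide": [0, 0, 0.26], "turn": 0, "gripper": 1}
    - {"slide": [0, 0, 0.39], "turn": 0, "gripper": 1}
    - {"slide": [0, 0, 0.39], "turn": 0, "gripper": 0}
    - {"slide": [0, 0, 0.39], "turn": 0, "gripper": 0}
  newtons: 10

```text
time_s: 4.82
tcp_pos: [0.6356, 0.028, 0.0271]
eef_rot: [-180.0, -0.1, 169.0]
contact_force: [0.4, 0.5, 0.6]
gripper_width: 0.0791
gripper_force: 0.0
```

send_rows:
  moves:
    - {"slide": [0, 0, 0], "turn": 0, "gripper": 0}
    - {"slide": [0, 0, 0], "turn": 0, "gripper": 0}
    - {"slide": [0, 0, 0], "turn": 0, "gripper": 0}
    - {"slide": [0, 0, 0], "turn": 0, "gripper": 0}
    - {"slide": [0, 0, 0], "turn": 0, "gripper": 0}

```text
time_s: 5.23
tcp_pos: [0.6368, 0.0288, 0.0277]
eef_rot: [180.0, 0.1, 169.0]
contact_force: [-0.0, 0.4, -0.6]
gripper_width: 0.0466
gripper_force: 0.0
```

Run:
```python
from h import *
from plant import get_state
s=get_state(); print(s)
go(.6357,.0277,.025,169.05)
```

```text
{'time_s': 5.2333, 'joints': array([ 2.01007623e+01,  2.61030199e+01, -1.62230292e+01, -8.51913172e-05,
       -4.76074694e+01, -1.21051258e+02]), 'qd': array([ 0.07013733,  0.41587189, -0.17795018, -0.01489768,  0.17342977,
        0.03430097]), 'joint_torque': array([-1.81151717e-02, -5.93489885e+01,  2.30255699e+01,  5.44890672e+00,
       -8.74445471e-02,  7.52420365e-04]), 'tcp_pos': array([0.6367981 , 0.02880474, 0.02773403]), 'eef_rot': array([1.79965655e+02, 5.69226631e-02, 1.69049430e+02]), 'contact_force': array([-0.02720578,  0.44059217, -0.61983291]), 'moment': array([-0.04409033, -0.04614141, -0.04182588]), 'gripper_force': 0.0, 'gripper_width': 0.04660921408405163}
t 5.2333 tcp [0.6368 0.0288 0.0277] yaw 169.05 slide [ 0.006 -0.009  0.018] turn -0.0
```

send_rows:
  moves:
    - {"slide": [0, 0, 0], "turn": 0, "gripper": 0}
    - {"slide": [0, 0, 0], "turn": 0, "gripper": 0}
    - {"slide": [0, 0, 0], "turn": 0, "gripper": 0}
    - {"slide": [0, 0, 0], "turn": 0, "gripper": 0}
    - {"slide": [0, 0, 0], "turn": 0, "gripper": 0}

```text
time_s: 5.65
tcp_pos: [0.6365, 0.0287, 0.0269]
eef_rot: [180.0, -0.0, 169.0]
contact_force: [0.1, 0.0, -0.3]
gripper_width: 0.0136
gripper_force: 10.7
```

Run:
```python
from h import *
from plant import get_state
s=get_state(); print(s["contact_force"],s["gripper_width"],s["gripper_force"])
go(.6357,.0277,.025,169.05)
```

```text
[ 0.05925204  0.04644801 -0.32665174] 0.013611500370068802 10.711705684661865
t 5.65 tcp [0.6365 0.0287 0.0269] yaw 169.05 slide [ 0.004 -0.008  0.013] turn -0.0
```

send_rows:
  moves:
    - {"slide": [0, 0.08, 0], "turn": 0, "gripper": 0}
    - {"slide": [0, 0.17, 0], "turn": 0, "gripper": 0}
    - {"slide": [0, 0.26, 0], "turn": 0, "gripper": 0}
    - {"slide": [0, 0.34, 0], "turn": 0, "gripper": 0}
    - {"slide": [0, 0.41, 0], "turn": 0, "gripper": 0}

```text
time_s: 6.07
tcp_pos: [0.6486, 0.0907, 0.0269]
eef_rot: [180.0, 0.0, 169.1]
contact_force: [1.7, -2.4, -0.8]
gripper_width: 0.0136
gripper_force: 10.0
```

send_rows:
  moves:
    - {"slide": [0, 0, 0], "turn": 0, "gripper": 0}
    - {"slide": [0, 0, 0], "turn": 0, "gripper": 0.6}
    - {"slide": [0, 0, 0], "turn": 0, "gripper": 0.6}
    - {"slide": [0, 0, 0], "turn": 0, "gripper": 0.6}
    - {"slide": [0, 0, 0], "turn": 0, "gripper": 0.6}

```text
time_s: 6.48
tcp_pos: [0.648, 0.0891, 0.027]
eef_rot: [180.0, -0.0, 169.0]
contact_force: [-0.3, -0.5, -0.3]
gripper_width: 0.0345
gripper_force: 0.0
```

send_rows:
  moves:
    - {"slide": [0, 0, -0.1], "turn": 0, "gripper": 1}
    - {"slide": [0, 0, -0.3], "turn": 0, "gripper": 1}
    - {"slide": [0, 0, -0.5], "turn": 0, "gripper": 1}
    - {"slide": [0, 0, -0.75], "turn": 0, "gripper": 1}
    - {"slide": [0, 0, -1], "turn": 0, "gripper": 1}

```text
time_s: 6.9
tcp_pos: [0.6475, 0.0886, 0.1782]
eef_rot: [-180.0, -0.1, 169.0]
contact_force: [1.7, 1.2, 0.9]
gripper_width: 0.0676
gripper_force: 0.0
```

Run:
```python
from h import *
from plant import optics,get_state
d=optics.capture("wrist");d=optics.capture("wrist"); np.savez("wrist3.npz",**d)
print([(np.round(r["location"],4).tolist(),round(r["p"],2)) for r in optics.look_for("wrist","spacer_44")])
print(get_state()["joints"])
cv2.imwrite("pics/w3.png",np.hstack([mrect(d,.65,.02,.016,.1),mrect(d,.45,-.14,.045,.05)]))
go(.445,-.1415,.15,169.05)
```

```text
[([0.4562, 0.1284, 0.0266], 0.78), ([0.5147, -0.2578, 0.0178], 0.77), ([0.4477, -0.1301, 0.0468], 0.76), ([0.5076, 0.2755, 0.0458], 0.68)]
[ 2.48473871e+01  1.94018114e+01 -4.24142995e+00  3.24910939e-02
 -6.59279934e+01 -1.25821296e+02]
t 7.05 tcp [0.6502 0.0895 0.1813] yaw 169.04 slide [ 1.051 -1.773  0.195] turn -0.0
```

View pics/w3.png

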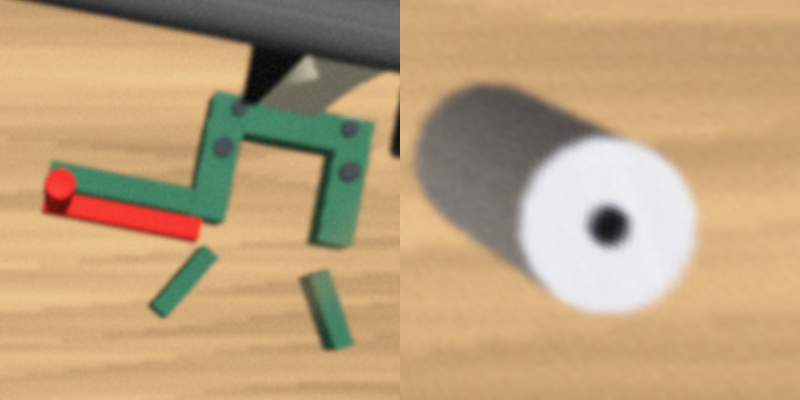

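Gate is drawn (bar ends at (200,238), left of the throat). The spacer top is 176 px ≈ 44 mm across, centred at (0.4438,-0.142). Going to grasp it.

send_rows:
  moves:
    - {"slide": [0.1, -0.18, 0], "turn": 0, "gripper": 1}
    - {"slide": [0.21, -0.36, 0], "turn": 0, "gripper": 1}
    - {"slide": [0.32, -0.54, 0], "turn": 0, "gripper": 1}
    - {"slide": [0.42, -0.71, 0], "turn": 0, "gripper": 1}
    - {"slide": [0.526, -0.887, 0], "turn": 0, "gripper": 1}

```text
time_s: 7.47
tcp_pos: [0.5437, -0.0276, 0.176]
eef_rot: [-180.0, -0.1, 169.0]
contact_force: [0.1, -0.2, 0.4]
gripper_width: 0.0873
gripper_force: 0.0
```

send_rows:
  moves:
    - {"slide": [0.1, -0.18, 0.1], "turn": 0, "gripper": 1}
    - {"slide": [0.21, -0.36, 0.2], "turn": 0, "gripper": 1}
    - {"slide": [0.32, -0.54, 0.3], "turn": 0, "gripper": 1}
    - {"slide": [0.42, -0.71, 0.4], "turn": 0, "gripper": 1}
    - {"slide": [0.526, -0.887, 0.5], "turn": 0, "gripper": 1}

```text
time_s: 7.88
tcp_pos: [0.4409, -0.1432, 0.1009]
eef_rot: [180.0, -0.0, 169.0]
contact_force: [0.7, 0.2, -0.4]
gripper_width: 0.0873
gripper_force: 0.0
```

Run:
```python
from h import *
from plant import optics
go(.444,-.142,.022,169.05)
d=optics.capture("scene"); np.savez("scene1.npz",**d)
```

```text
t 7.8833 tcp [ 0.4409 -0.1432  0.1009] yaw 169.03 slide [-0.019  0.011  0.526] turn -0.0
```

send_rows:
  moves:
    - {"slide": [-0.01, 0.01, 0.15], "turn": 0, "gripper": 1}
    - {"slide": [-0.02, 0.01, 0.3], "turn": 0, "gripper": 1}
    - {"slide": [-0.02, 0.01, 0.43], "turn": 0, "gripper": 1}
    - {"slide": [-0.02, 0.01, 0.526], "turn": 0, "gripper": 1}
    - {"slide": [-0.02, 0.01, 0.526], "turn": 0, "gripper": 0.3}
  newtons: 10

```text
time_s: 8.35
tcp_pos: [0.443, -0.1416, 0.02]
eef_rot: [-179.9, -0.3, 169.0]
contact_force: [-0.4, -0.2, -0.9]
gripper_width: 0.0846
gripper_force: 0.0
```

send_rows:
  moves:
    - {"slide": [0, 0, 0], "turn": 0, "gripper": 0.3}
    - {"slide": [0, 0, 0], "turn": 0, "gripper": 0.3}
    - {"slide": [0, 0, 0], "turn": 0, "gripper": 0.3}
    - {"slide": [0, 0, 0], "turn": 0, "gripper": 0.3}
    - {"slide": [0, 0, 0], "turn": 0, "gripper": 0.3}

```text
time_s: 8.77
tcp_pos: [0.4464, -0.1412, 0.0238]
eef_rot: [180.0, 0.1, 169.1]
contact_force: [-0.5, 0.5, 0.9]
gripper_width: 0.053
gripper_force: 0.0
```

send_rows:
  moves:
    - {"slide": [0, 0, 0], "turn": 0, "gripper": 0.3}
    - {"slide": [0, 0, 0], "turn": 0, "gripper": 0.3}
    - {"slide": [0, 0, 0], "turn": 0, "gripper": 0.3}
    - {"slide": [0, 0, 0], "turn": 0, "gripper": 0.3}
    - {"slide": [0, 0, 0], "turn": 0, "gripper": 0.3}

```text
time_s: 9.18
tcp_pos: [0.4472, -0.1414, 0.0242]
eef_rot: [180.0, 0.1, 169.1]
contact_force: [0.7, -0.3, 9.0]
gripper_width: 0.0272
gripper_force: 4.1
```

Run:
```python
from h import *
go(.5294,.0045,.022,169.05)
```

```text
t 9.1833 tcp [ 0.4472 -0.1414  0.0242] yaw 169.09 slide [-0.354  1.059  0.015] turn 0.0
```

Width 27 mm is wrong for a 44 mm spacer, so I'm looking before moving.

Run:
```python
from h import *
from plant import optics
A=[]
for c in ["side","scene"]:
    d=optics.capture(c); np.savez(c+"2.npz",**d)
    u,v=w2px(d,[[.446,-.141,.04]])[0].astype(int); a=d["img"][max(v-60,0):v+40,max(u-50,0):u+50,::-1]
    A.append(cv2.resize(a,(400,400),interpolation=cv2.INTER_CUBIC)); print(c,u,v)
cv2.imwrite("pics/g.png",np.hstack(A))
```

```text
side 327 177
scene 222 201
```

View pics/g.png

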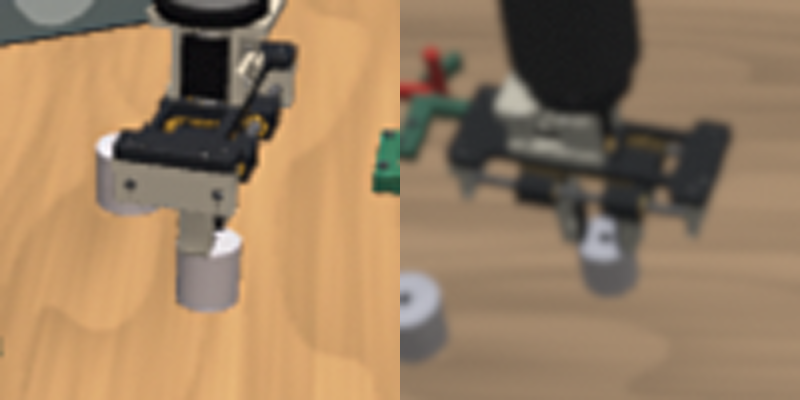

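Run:
```python
from h import *
from plant import get_state
s=get_state();print(s["gripper_width"],s["gripper_force"],s["contact_force"],s["tcp_pos"])
a=load("side0");b=load("side2")
def sil(x,y,d):
    t=np.linspace(0,2*np.pi,60); 
    return np.vstack([w2px(d,np.c_[x+.022*np.cos(t),y+.022*np.sin(t),0*t+z]) for z in (0,.045)])
p=sil(.444,-.142,a); print("pred",p.min(0),p.max(0))
for n,d in (("0",a),("2",b)):
    im=d["img"].astype(int); sat=im.max(2)-im.min(2)
    for r in (182,186,190,193): print(n,r,sat[r,312:346].tolist())
d=load("scene2"); e=load("scene0"); p=sil(.444,-.142,d); print("scene pred",p.min(0),p.max(0))
for n,q in (("0",e),("2",d)):
    im=q["img"].astype(int); sat=im.max(2)-im.min(2)
    for r in (205,208,211): print(n,r,sat[r,208:240].tolist())
```

```text
0.026357675884473564 4.158972278237343 [-0.23115836  0.13002226  8.23209935] [ 0.44723612 -0.14140726  0.02416319]
pred [320.07241732 171.99989254] [336.66121819 194.17090367]
0 182 [108, 106, 105, 102, 97, 95, 96, 99, 88, 27, 8, 12, 14, 15, 15, 16, 16, 15, 17, 16, 16, 15, 14, 12, 24, 76, 110, 106, 106, 106, 108, 107, 107, 106]
0 186 [106, 105, 105, 101, 97, 97, 97, 98, 89, 28, 8, 12, 15, 14, 16, 16, 14, 16, 16, 16, 15, 15, 14, 12, 32, 94, 110, 106, 104, 106, 107, 107, 106, 104]
0 190 [107, 102, 100, 98, 99, 97, 97, 102, 91, 29, 7, 11, 13, 14, 16, 16, 14, 15, 15, 14, 15, 15, 13, 10, 43, 111, 108, 104, 104, 106, 108, 107, 105, 107]
0 193 [103, 99, 99, 100, 99, 98, 98, 101, 104, 102, 82, 47, 26, 12, 13, 11, 12, 12, 12, 12, 11, 17, 37, 68, 109, 111, 104, 102, 103, 105, 106, 107, 108, 107]
2 182 [106, 106, 105, 102, 97, 94, 95, 99, 88, 27, 7, 11, 14, 14, 14, 15, 14, 16, 15, 16, 16, 16, 14, 12, 32, 92, 109, 107, 106, 107, 107, 107, 108, 107]
2 186 [106, 105, 104, 101, 96, 96, 97, 99, 85, 17, 8, 13, 14, 14, 15, 15, 15, 15, 16, 16, 16, 15, 12, 10, 32, 95, 109, 105, 104, 105, 107, 108, 106, 
[... 422 characters left out ...]
5, 6, 5, 6, 7, 8, 7, 8, 7, 6, 3, 2, 2, 9, 25, 42, 51, 54, 54, 55, 54, 54, 55, 55]
0 208 [49, 50, 49, 50, 49, 49, 49, 44, 33, 17, 7, 3, 3, 3, 3, 3, 2, 3, 4, 3, 4, 6, 17, 34, 46, 50, 51, 51, 51, 51, 52, 52]
0 211 [50, 50, 51, 50, 51, 50, 51, 49, 44, 31, 15, 6, 3, 3, 3, 3, 3, 3, 3, 3, 5, 13, 27, 41, 50, 52, 51, 52, 52, 52, 52, 52]
2 205 [56, 56, 57, 57, 56, 56, 56, 51, 36, 14, 4, 7, 8, 7, 8, 8, 8, 7, 4, 2, 3, 5, 18, 36, 50, 56, 57, 57, 57, 57, 58, 57]
2 208 [51, 52, 51, 52, 51, 52, 51, 49, 41, 25, 10, 4, 3, 3, 3, 2, 3, 3, 3, 3, 3, 5, 11, 27, 42, 50, 52, 53, 54, 54, 54, 54]
2 211 [52, 52, 52, 53, 53, 53, 53, 52, 48, 38, 21, 9, 5, 3, 3, 4, 3, 3, 3, 3, 4, 8, 19, 36, 48, 53, 54, 54, 55, 55, 55, 55]
```

The spacer hasn't moved and is upright at the predicted place (0.444,-0.142). The fingertips closed over its top face, so the tips sit higher than TCP while apart. I'll open, go lower and regrip.

send_rows:
  moves:
    - {"slide": [0, 0, 0], "turn": 0, "gripper": 1}
    - {"slide": [0, 0, 0], "turn": 0, "gripper": 1}
    - {"slide": [0, 0, 0], "turn": 0, "gripper": 1}
    - {"slide": [0, 0, 0], "turn": 0, "gripper": 1}
    - {"slide": [0, 0, 0], "turn": 0, "gripper": 1}

```text
time_s: 9.7
tcp_pos: [0.4465, -0.1412, 0.0235]
eef_rot: [180.0, 0.1, 169.1]
contact_force: [0.5, -0.3, 2.4]
gripper_width: 0.0547
gripper_force: 1.0
```

send_rows:
  moves:
    - {"slide": [0, 0, 0], "turn": 0, "gripper": 1}
    - {"slide": [0, 0, 0], "turn": 0, "gripper": 1}
    - {"slide": [0, 0, 0], "turn": 0, "gripper": 1}
    - {"slide": [0, 0, 0], "turn": 0, "gripper": 1}
    - {"slide": [0, 0, 0], "turn": 0, "gripper": 1}

```text
time_s: 10.12
tcp_pos: [0.4456, -0.1413, 0.0229]
eef_rot: [-180.0, -0.0, 169.0]
contact_force: [-0.7, -0.6, -0.3]
gripper_width: 0.0855
gripper_force: 0.0
```

Run:
```python
from h import *
from plant import optics,get_state
s=get_state(); print(s["gripper_width"],s["contact_force"])
go(.444,-.142,.010,169.05)
A=[]
for c in ["side","scene"]:
    d=optics.capture(c); np.savez(c+"3.npz",**d)
    u,v=w2px(d,[[.446,-.141,.04]])[0].astype(int); a=d["img"][max(v-55,0):v+25,max(u-40,0):u+40,::-1]
    A.append(cv2.resize(a,(400,400),interpolation=cv2.INTER_CUBIC)); print(c,u,v)
    for z in (0,.022,.045): print(z, w2px(d,[[.444,-.142+.055,z],[.444,-.142-.055,z]]).round(0).tolist())
cv2.imwrite("pics/g2.png",np.hstack(A))
```

```text
0.08545176835645671 [-0.74826372 -0.56046122 -0.32107008]
t 10.1167 tcp [ 0.4456 -0.1413  0.0229] yaw 169.04 slide [ 0.01  -0.006  0.086] turn -0.0
side 327 177
0 [[327.0, 200.0], [329.0, 181.0]]
0.022 [[327.0, 193.0], [329.0, 174.0]]
0.045 [[327.0, 186.0], [330.0, 167.0]]
scene 222 201
0 [[242.0, 210.0], [206.0, 209.0]]
0.022 [[241.0, 205.0], [205.0, 204.0]]
0.045 [[241.0, 200.0], [204.0, 199.0]]
```

View pics/g2.png

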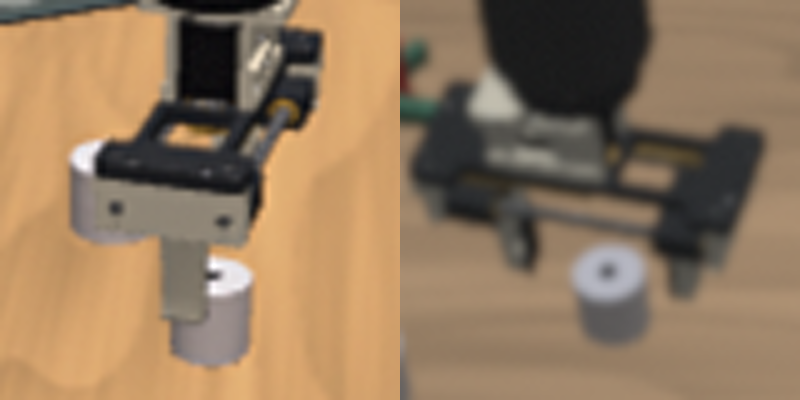

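Side view: the near fingertip ends at (185,318) in the crop, i.e. px row 185.6, so z≈0.045 while TCP reads 0.023. The tips therefore ride about 21 mm above TCP. The spacer stands upright and centred between the fingers. Lowering TCP to 3 mm to grip.

send_rows:
  moves:
    - {"slide": [0.01, 0, 0.04], "turn": 0, "gripper": 1}
    - {"slide": [0.01, 0, 0.08], "turn": 0, "gripper": 1}
    - {"slide": [0.01, 0, 0.11], "turn": 0, "gripper": 1}
    - {"slide": [0.01, 0, 0.13], "turn": 0, "gripper": 1}
    - {"slide": [0.01, 0, 0.13], "turn": 0, "gripper": 0.4}
  newtons: 10

```text
time_s: 10.63
tcp_pos: [0.4438, -0.1411, 0.0026]
eef_rot: [-180.0, -0.1, 169.0]
contact_force: [-0.6, 0.6, 0.3]
gripper_width: 0.0845
gripper_force: 0.0
```

send_rows:
  moves:
    - {"slide": [0, 0, 0], "turn": 0, "gripper": 0.4}
    - {"slide": [0, 0, 0], "turn": 0, "gripper": 0.4}
    - {"slide": [0, 0, 0], "turn": 0, "gripper": 0.4}
    - {"slide": [0, 0, 0], "turn": 0, "gripper": 0.4}
    - {"slide": [0, 0, 0], "turn": 0, "gripper": 0.4}

```text
time_s: 11.05
tcp_pos: [0.4446, -0.141, 0.0038]
eef_rot: [180.0, 0.0, 169.0]
contact_force: [-0.3, -0.3, 1.3]
gripper_width: 0.0534
gripper_force: 0.0
```

send_rows:
  moves:
    - {"slide": [0, 0, 0], "turn": 0, "gripper": 0.4}
    - {"slide": [0, 0, 0], "turn": 0, "gripper": 0.4}
    - {"slide": [0, 0, 0], "turn": 0, "gripper": 0.4}
    - {"slide": [0, 0, 0], "turn": 0, "gripper": 0.4}
    - {"slide": [0, 0, 0], "turn": 0, "gripper": 0.4}

```text
time_s: 11.47
tcp_pos: [0.4446, -0.141, 0.0037]
eef_rot: [180.0, 0.0, 169.1]
contact_force: [-0.1, 1.8, 2.1]
gripper_width: 0.044
gripper_force: 10.0
```

Run:
```python
from h import *
from plant import optics
go(.5294,.0045,.003,169.05)
d=optics.capture("side"); np.savez("side4.npz",**d)
u,v=w2px(d,[[.446,-.141,.04]])[0].astype(int); a=d["img"][v-30:v+30,u-40:u+40]
# finger tip rows at the finger column
im=d["img"].astype(int)
for c in (322,324,326): print(c,im[170:198,c].sum(1).tolist())
```

```text
t 11.4667 tcp [ 0.4446 -0.141   0.0037] yaw 169.06 slide [-0.371  1.06   0.005] turn 0.0
322 [395, 397, 393, 396, 395, 396, 362, 333, 332, 345, 346, 338, 339, 339, 346, 361, 380, 398, 323, 322, 330, 333, 356, 387, 466, 489, 491, 490]
324 [395, 396, 394, 394, 394, 395, 380, 341, 332, 336, 338, 341, 343, 343, 353, 367, 383, 393, 327, 371, 393, 396, 392, 391, 419, 475, 494, 492]
326 [398, 395, 394, 394, 396, 395, 397, 343, 332, 339, 340, 345, 346, 348, 355, 369, 380, 388, 344, 362, 416, 426, 426, 424, 443, 497, 508, 505]
```

Gripped at exactly 44.0 mm, tips about 30 mm above the bench (clear of the 16 mm walls). Sliding it to the point ahead of the mouth.

send_rows:
  moves:
    - {"slide": [-0.02, 0.06, 0], "turn": 0, "gripper": 0.4}
    - {"slide": [-0.06, 0.17, 0], "turn": 0, "gripper": 0.4}
    - {"slide": [-0.1, 0.29, 0], "turn": 0, "gripper": 0.4}
    - {"slide": [-0.14, 0.41, 0], "turn": 0, "gripper": 0.4}
    - {"slide": [-0.185, 0.53, 0], "turn": 0, "gripper": 0.4}

```text
time_s: 11.93
tcp_pos: [0.4863, -0.0682, 0.0037]
eef_rot: [-179.9, -0.1, 169.0]
contact_force: [-1.3, -3.0, 5.4]
gripper_width: 0.0436
gripper_force: 10.0
```

send_rows:
  moves:
    - {"slide": [-0.04, 0.12, 0], "turn": 0, "gripper": 0.4}
    - {"slide": [-0.08, 0.24, 0], "turn": 0, "gripper": 0.4}
    - {"slide": [-0.12, 0.36, 0], "turn": 0, "gripper": 0.4}
    - {"slide": [-0.16, 0.46, 0], "turn": 0, "gripper": 0.4}
    - {"slide": [-0.185, 0.53, 0], "turn": 0, "gripper": 0.4}

```text
time_s: 12.35
tcp_pos: [0.5293, 0.0051, 0.0037]
eef_rot: [-179.9, -0.0, 169.1]
contact_force: [-2.6, -4.9, 9.1]
gripper_width: 0.0437
gripper_force: 10.0
```

Run:
```python
from h import *
from plant import optics,get_state
s=get_state(); print(s["contact_force"],s["gripper_width"])
go(.657,-.0202,.003,169.05)
d=optics.capture("scene"); np.savez("scene5.npz",**d)
im=d["img"].astype(int)
p=np.array(s["tcp_pos"]); 
u=w2px(d,[[p[0],p[1],.0],[p[0]+.022,p[1],.0]]); print(u)
r=int(u[1,1])
for q in (r-3,r-5,r-7): 
    sat=(im.max(2)-im.min(2))[q]; c=int(u[0,0]); print(q,c-14,sat[c-14:c+15].tolist())
```

```text
[-2.61333032 -4.93124442  9.12537713] 0.04368414421983438
t 12.35 tcp [0.5293 0.0051 0.0037] yaw 169.09 slide [-0.868 -0.005  0.004] turn 0.0
[[269.90634785 232.38275119]
 [269.45880381 238.28014651]]
235 255 [53, 53, 53, 53, 53, 54, 53, 50, 40, 25, 12, 6, 4, 3, 3, 3, 3, 4, 3, 6, 13, 28, 42, 51, 55, 54, 54, 55, 55]
233 255 [54, 54, 55, 54, 54, 54, 52, 46, 30, 13, 5, 3, 4, 4, 4, 4, 4, 3, 3, 4, 5, 14, 29, 43, 50, 52, 52, 53, 55]
231 255 [53, 53, 53, 53, 54, 52, 50, 40, 23, 9, 3, 3, 3, 2, 3, 3, 3, 4, 3, 3, 4, 6, 12, 21, 23, 26, 31, 42, 51]
```

send_rows:
  moves:
    - {"slide": [-0.1, -0.005, -0.006], "turn": 0, "gripper": 0.4}
    - {"slide": [-0.22, -0.005, -0.006], "turn": 0, "gripper": 0.4}
    - {"slide": [-0.34, -0.005, -0.006], "turn": 0, "gripper": 0.4}
    - {"slide": [-0.46, -0.005, -0.006], "turn": 0, "gripper": 0.4}
    - {"slide": [-0.55, -0.005, -0.006], "turn": 0, "gripper": 0.4}

```text
time_s: 12.82
tcp_pos: [0.6109, -0.0121, 0.0039]
eef_rot: [-180.0, -0.0, 169.0]
contact_force: [0.3, 0.5, -1.9]
gripper_width: 0.0436
gripper_force: 10.0
```

Run:
```python
from h import *
go(.657,-.0202,.003,169.05)
```

```text
t 12.8167 tcp [ 0.6109 -0.0121  0.0039] yaw 169.04 slide [-0.312  0.006  0.006] turn -0.0
```

send_rows:
  moves:
    - {"slide": [-0.06, 0.003, 0], "turn": 0, "gripper": 0.4}
    - {"slide": [-0.12, 0.003, 0], "turn": 0, "gripper": 0.4}
    - {"slide": [-0.18, 0.003, 0], "turn": 0, "gripper": 0.4}
    - {"slide": [-0.24, 0.003, 0], "turn": 0, "gripper": 0.4}
    - {"slide": [-0.28, 0.003, 0], "turn": 0, "gripper": 0.4}

```text
time_s: 13.23
tcp_pos: [0.6521, -0.0195, 0.0043]
eef_rot: [180.0, 0.0, 169.1]
contact_force: [-0.0, -0.5, -1.4]
gripper_width: 0.0435
gripper_force: 10.0
```

send_rows:
  moves:
    - {"slide": [-0.015, 0, 0], "turn": 0, "gripper": 0.4}
    - {"slide": [-0.03, 0, 0], "turn": 0, "gripper": 0.4}
    - {"slide": [-0.04, 0, 0], "turn": 0, "gripper": 0.4}
    - {"slide": [-0.045, 0, 0], "turn": 0, "gripper": 0.4}
    - {"slide": [-0.045, 0, 0], "turn": 0, "gripper": 0.4}

```text
time_s: 13.65
tcp_pos: [0.6578, -0.0206, 0.0045]
eef_rot: [180.0, 0.0, 169.1]
contact_force: [0.4, -0.6, -2.2]
gripper_width: 0.0438
gripper_force: 10.0
```

Run:
```python
from h import *
go(.657,-.0202,.003,169.05)
```

```text
t 13.65 tcp [ 0.6578 -0.0206  0.0045] yaw 169.05 slide [0.006 0.002 0.01 ] turn 0.0
```

send_rows:
  moves:
    - {"slide": [-0.005, 0, 0], "turn": 0, "gripper": 0.4}
    - {"slide": [-0.01, 0, 0], "turn": 0, "gripper": 0.4}
    - {"slide": [-0.015, 0, 0], "turn": 0, "gripper": 0.4}
    - {"slide": [-0.02, 0, 0], "turn": 0, "gripper": 0.4}
    - {"slide": [-0.02, 0, 0], "turn": 0, "gripper": 0.4}

```text
time_s: 14.07
tcp_pos: [0.6598, -0.0212, 0.0042]
eef_rot: [-180.0, -0.1, 169.0]
contact_force: [-5.0, 0.6, 0.9]
gripper_width: 0.0434
gripper_force: 10.0
```

Felt the back wall (-5 N): seated. Release and rise.

send_rows:
  moves:
    - {"slide": [0, 0, 0], "turn": 0, "gripper": 0.9}
    - {"slide": [0, 0, 0], "turn": 0, "gripper": 0.9}
    - {"slide": [0, 0, 0], "turn": 0, "gripper": 0.9}
    - {"slide": [0, 0, 0], "turn": 0, "gripper": 0.9}
    - {"slide": [0, 0, 0], "turn": 0, "gripper": 0.9}

```text
time_s: 14.48
tcp_pos: [0.6613, -0.0212, 0.0047]
eef_rot: [180.0, 0.0, 169.1]
contact_force: [0.8, -0.2, -0.1]
gripper_width: 0.0713
gripper_force: 0.0
```

send_rows:
  moves:
    - {"slide": [0, 0, -0.05], "turn": 0, "gripper": 0.9}
    - {"slide": [0, 0, -0.2], "turn": 0, "gripper": 0.9}
    - {"slide": [0, 0, -0.4], "turn": 0, "gripper": 0.9}
    - {"slide": [0, 0, -0.65], "turn": 0, "gripper": 0.9}
    - {"slide": [0, 0, -0.9], "turn": 0, "gripper": 0.9}

```text
time_s: 14.9
tcp_pos: [0.6603, -0.0215, 0.1411]
eef_rot: [-180.0, -0.1, 169.1]
contact_force: [0.9, -0.5, -0.3]
gripper_width: 0.0786
gripper_force: 0.0
```

Run:
```python
from h import *
from plant import optics,get_state
d=optics.capture("wrist");d=optics.capture("wrist"); np.savez("wrist6.npz",**d)
e=optics.capture("scene"); np.savez("scene6.npz",**e)
cv2.imwrite("pics/w6.png",np.hstack([mrect(d,.65,.02,.016,.1),rect(e,.657,-.02,.045,.05,400)]))
go(.6475,.0885,.1,169.05)
```

```text
t 15.05 tcp [ 0.6634 -0.0209  0.1444] yaw 169.07 slide [0.244 0.695 0.296] turn 0.0
```

View pics/w6.png

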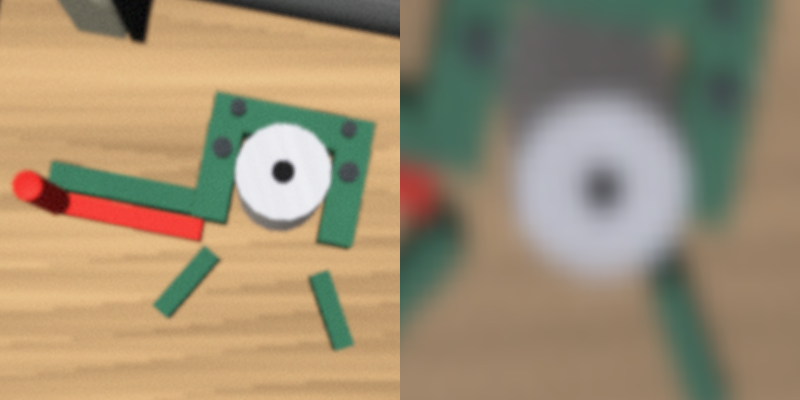

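The spacer sits in the throat against the back wall, upright (top centre (603,187) in the right half → (0.660,-0.021)). The bar is still drawn. Next, shut the gate by its knob.

send_rows:
  moves:
    - {"slide": [0.06, 0.17, 0], "turn": 0, "gripper": 1}
    - {"slide": [0.12, 0.35, 0], "turn": 0, "gripper": 1}
    - {"slide": [0.18, 0.53, 0], "turn": 0, "gripper": 1}
    - {"slide": [0.23, 0.695, 0], "turn": 0, "gripper": 1}
    - {"slide": [0.23, 0.695, 0.1], "turn": 0, "gripper": 1}

```text
time_s: 15.47
tcp_pos: [0.6482, 0.0918, 0.1269]
eef_rot: [179.9, 0.2, 169.2]
contact_force: [1.2, -0.2, 0.9]
gripper_width: 0.0874
gripper_force: 0.0
```

Run:
```python
from h import *
go(.648,.0885,.022,169.05)
```

```text
t 15.4667 tcp [0.6482 0.0918 0.1269] yaw 169.23 slide [-0.    -0.024  0.7  ] turn 0.002
```

send_rows:
  moves:
    - {"slide": [0, -0.01, 0.15], "turn": 0, "gripper": 1}
    - {"slide": [0, -0.01, 0.3], "turn": 0, "gripper": 1}
    - {"slide": [0, -0.01, 0.45], "turn": 0, "gripper": 1}
    - {"slide": [0, -0.01, 0.6], "turn": 0, "gripper": 1}
    - {"slide": [0, -0.01, 0.7], "turn": 0, "gripper": 0.5}

```text
time_s: 15.88
tcp_pos: [0.645, 0.0857, 0.0167]
eef_rot: [-179.9, -0.2, 169.0]
contact_force: [-0.6, -0.5, -1.1]
gripper_width: 0.0849
gripper_force: 0.0
```

send_rows:
  moves:
    - {"slide": [0, 0, 0], "turn": 0, "gripper": 0}
    - {"slide": [0, 0, 0], "turn": 0, "gripper": 0}
    - {"slide": [0, 0, 0], "turn": 0, "gripper": 0}
    - {"slide": [0, 0, 0], "turn": 0, "gripper": 0}
    - {"slide": [0, 0, 0], "turn": 0, "gripper": 0}

```text
time_s: 16.3
tcp_pos: [0.6473, 0.0865, 0.0209]
eef_rot: [179.9, 0.1, 169.1]
contact_force: [-1.1, 0.3, -0.0]
gripper_width: 0.0532
gripper_force: 0.0
```

send_rows:
  moves:
    - {"slide": [0, 0, 0], "turn": 0, "gripper": 0}
    - {"slide": [0, 0, 0], "turn": 0, "gripper": 0}
    - {"slide": [0, 0, 0], "turn": 0, "gripper": 0}
    - {"slide": [0, 0, 0], "turn": 0, "gripper": 0}
    - {"slide": [0, 0, 0], "turn": 0, "gripper": 0}

```text
time_s: 16.72
tcp_pos: [0.6466, 0.0864, 0.0196]
eef_rot: [180.0, 0.0, 169.0]
contact_force: [-0.3, 1.4, 1.3]
gripper_width: 0.02
gripper_force: 0.8
```

Run:
```python
from h import *
go(.6357,.0277,.022,169.05)
```

```text
t 16.7167 tcp [0.6466 0.0864 0.0196] yaw 169.05 slide [-0.003 -0.398 -0.016] turn -0.0
```

send_rows:
  moves:
    - {"slide": [0, 0, 0], "turn": 0, "gripper": 0}
    - {"slide": [0, -0.1, 0], "turn": 0, "gripper": 0}
    - {"slide": [0, -0.2, 0], "turn": 0, "gripper": 0}
    - {"slide": [0, -0.3, 0], "turn": 0, "gripper": 0}
    - {"slide": [0, -0.38, 0], "turn": 0, "gripper": 0}

```text
time_s: 17.13
tcp_pos: [0.6353, 0.0288, 0.0196]
eef_rot: [180.0, 0.0, 169.0]
contact_force: [-1.2, 2.8, 2.6]
gripper_width: 0.0131
gripper_force: 10.0
```

send_rows:
  moves:
    - {"slide": [0, -0.01, 0], "turn": 0, "gripper": 0}
    - {"slide": [0, -0.02, 0], "turn": 0, "gripper": 0}
    - {"slide": [0, -0.03, 0], "turn": 0, "gripper": 0}
    - {"slide": [0, -0.035, 0], "turn": 0, "gripper": 0}
    - {"slide": [0, -0.035, 0], "turn": 0, "gripper": 0}

```text
time_s: 17.55
tcp_pos: [0.6352, 0.0273, 0.0197]
eef_rot: [179.8, 0.1, 169.0]
contact_force: [-2.4, 15.3, 1.9]
gripper_width: 0.0133
gripper_force: 10.0
```

Run:
```python
from h import *
go(.6357,.0277,.022,169.05)
```

```text
t 17.55 tcp [0.6352 0.0273 0.0197] yaw 169.03 slide [-0.003  0.004 -0.016] turn -0.0
```

Gate at its stop (15 N). Open only slightly, as the spacer is close, then rise.

send_rows:
  moves:
    - {"slide": [0, 0.01, 0], "turn": 0, "gripper": 0.27}
    - {"slide": [0, 0.01, 0], "turn": 0, "gripper": 0.27}
    - {"slide": [0, 0.01, 0], "turn": 0, "gripper": 0.27}
    - {"slide": [0, 0.01, 0], "turn": 0, "gripper": 0.27}
    - {"slide": [0, 0.01, 0], "turn": 0, "gripper": 0.27}

```text
time_s: 17.97
tcp_pos: [0.6348, 0.0257, 0.0193]
eef_rot: [-180.0, -0.0, 169.0]
contact_force: [0.4, 1.1, -0.3]
gripper_width: 0.0238
gripper_force: 0.0
```

send_rows:
  moves:
    - {"slide": [0, 0, -0.1], "turn": 0, "gripper": 0.27}
    - {"slide": [0, 0, -0.3], "turn": 0, "gripper": 0.27}
    - {"slide": [0, 0, -0.5], "turn": 0, "gripper": 0.27}
    - {"slide": [0, 0, -0.75], "turn": 0, "gripper": 0.27}
    - {"slide": [0, 0, -1], "turn": 0, "gripper": 0.27}

```text
time_s: 18.38
tcp_pos: [0.6343, 0.0258, 0.1705]
eef_rot: [-179.9, -0.1, 169.0]
contact_force: [1.6, 0.5, 0.2]
gripper_width: 0.0236
gripper_force: 0.0
```

Run:
```python
from h import *
from plant import optics,get_state
d=optics.capture("wrist");d=optics.capture("wrist");d=optics.capture("wrist")
e=optics.capture("side")
s=get_state();print(s["tcp_pos"],s["gripper_width"])
cv2.imwrite("pics/w7.png",np.hstack([mrect(d,.65,.02,.016,.1),rect(e,.65,.02,.016,.1,400)]))
```

```text
[0.63549299 0.02640918 0.17083687] 0.02355100232155297
```

View pics/w7.png

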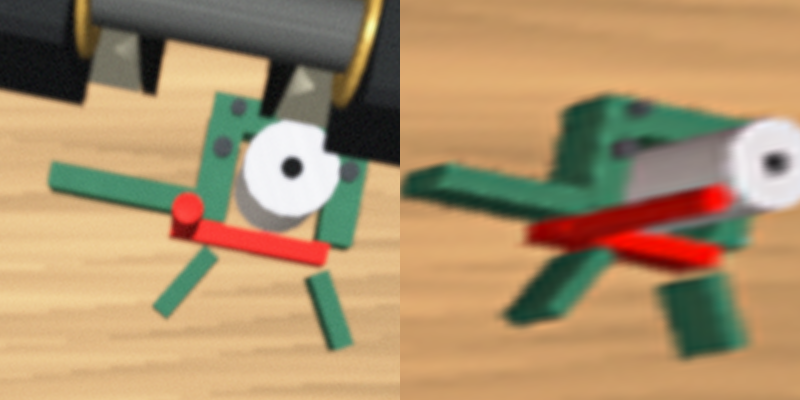

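The gate bar spans the throat fully (its end at (327,255) matches the initial shut position). The spacer stands upright behind it, and the gripper is clear above.

```bash
python3 -c "
from plant import order; print(order.close_job())"
```

```text
the job is handed in; nothing more can be done
None
```

The 44 mm spacer is home in the nest's throat, upright against the back wall, with the gate shut to its stop behind it and the gripper clear; the job was handed in at about 18.5 s, and the hand-in gave no verdict.

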